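# Lay the trigger box down and fire it

### The arm

A 7-joint arm with a two-finger parallel gripper is mounted at the origin on the work surface. World frame = base frame: x ahead of the robot, y to its left, z up, the work surface at z = 0. Lengths are in m, angles in rad, forces in N, time in s.
With the tool pointing down it reaches from about 0.4 to 0.75 m from the base axis. Payload 19.5 kg.
Tool frame: the origin (TCP) lies between the finger pads; the fingertips stand 19 mm ahead of it and the grasp point (between the pads) is the TCP (tcp_to_tips is the distance from the TCP to the fingertips, in m); z points along the fingers, y is the line along which they close (so a half turn about z gives the same grasp; the last joint's range is limited). The gripper opens to 85 mm and grips with 20 to 120 N. Pads are 22 mm wide; open, the fingers measure 114 mm over their backs; the gripper's body (76 mm by 85 mm) begins 54 mm behind the grasp point. The pads swing forward as they close: fully open they stand 13 mm farther back than shut.
Start: joints at [-1.371, 0.707, -0.028, 1.485, 0.022, 0.951, -0.075], TCP at [0.138, 0.558, 0.25] pointing down, gripper open.
Joint ranges: [-2.71, 2.71], [-0.32, 2.16], [-1.57, 1.52], [0, 2.45], [-1.46, 4.6], [0, 2.02], [-2.83, 2.83]. Speed limits (rad/s): [1.89, 1.89, 2.57, 2.57, 3.01, 3.01, 3.01].

### API

Orientations are given as a rotation vector (axis times angle).
In Python, from cell import * gives the robot as it stands.
- The arm moves only by the shell command python3 -m pendant 'ROWS' [FORCE]. ROWS is JSON, one flat list of numbers, 7 for each row, row after row: the shift along the world's x, y, z normalised to -1 to 1, where 1 is 400 mm, then the turn, a rotation vector about the world's x, y, z normalised to -1 to 1, where 1 is pi rad, then the closure, from 0 (fully open) to 1 (shut). A call has 1 to 10 rows; each row is the pose to reach, as a shift and turn from the pose commanded when the call began, turning the shorter way round; what a row does not reach only later rows make up. A row lasts 1/10 s, in which the tool goes at most 50 mm and 8.59 degrees, less where a joint would pass 70% of its speed; a pose out of reach is approached as far as the arm can. A call with a number of a shift or a turn outside -1 to 1 is refused whole. A call with a gripper value outside its range is refused whole. The fingers move at their own pace and stop on an object; FORCE is the grip in N (left out, the last holds). Time passes only in rows, so rows that repeat a pose let the fingers close. It gives the time, the measured TCP pose, the force, the opening and the grip force at its end, in the units of the state.
- get_obs(): the state, without advancing time (a new reading comes with each control period).
- get_image(name): name is "side" or "top" or "wrist"; returns a dict with "color" (384x512x3 uint8, red, green, blue), "fx", "fy", "cx", "cy" (pixels), "k1" (the pictures are not rectified: a ray, as slopes to the right and down, at radius r is drawn at 1 + k1 r^2 times it, then the intrinsics apply), "rvec" (rotation vector, rad) and "tvec" (3), from world to camera coordinates, as OpenCV has them. Camera axes: x right, y down, z forward; pixel columns grow to the right and rows downward; lengths in m; the calibration is good to about 2 mm. A picture is of the moment at which its call begins. There is no depth.
- close_job(): hands the job in; it is judged then, once.
Trained networks look in a picture, given as the dict that the camera call returned (one of the last four; its "shot" number tells which), for a name from the list of things; names that differ only in an ending like _2 or _b are one class to them, and where a whole thing is asked for, a point or a joint stands for the part that bears it (a point fixed in the world has none). Each returns a list of dicts, best first, with "confidence" (0 to 1); they miss things now and then, are a little off and sometimes report something else, mostly with a low value. They report only what shows in the picture. A call takes as long as a camera call. They do not tell look-alikes from the thing itself.
- regions_of(name, picture): "mask" (384x512 bool, what is visible of it) and "extent" ([left, top, right, bottom] in pixels, round what is visible of it).
The state is a dict: "t": time; "joint_positions": joint angles; "joint_velocities": joint speeds; "tau": joint torques, N m; "tcp_pos": TCP position; "eef_rot": TCP orientation; "contact_force": force on the tool from outside, world axes, zero at the start; "torque": the same for the moment, N m; "finger_gap": opening from 0.0 (shut) to 1.0 (fully open); "grasp_force": force on a finger pad.
Only numpy, scipy, OpenCV 4.12 (cv2) and the standard library are available. Lean on these libraries where they do the work, as an engineer would, in place of code of your own. Each camera call takes 0.05 s, during which the arm holds its last target. There are 200 camera calls.

### The job

A black trigger box with one big round push button on its face is parked on end on the bench. Push against the upper part of the button face so that the box tips over where it stands and lies flat on its rubber feet, button upwards; then press the button right down with the fingertips and let it spring back. Do not pick up or carry the box, and leave everything else where it is, including the similar box with two slim terminal posts.

Things in the scene. Friction and masses are not known exactly. Their poses are not given: they have to be found in the camera images.
- trigger_box: Black plastic trigger box, loose, about 0.4 kg (varies), 50 mm thick (its x), 80 wide (y), 110 tall (z) on end; origin: centre of the end it stands on, z up at the start. Push button on its -x face; four rubber feet, 4 mm high, on its +x face (once lying, its +x points down). A 14 mm socket stands 14 mm out of its top end. Stands left or right of centre, any yaw; the terminal box has the other place.
- trigger_center (a point): Middle of the trigger box body, 55 mm from either end, 25 mm inside the button face. 55 mm above the bench while standing, about 29 mm once lying on its feet.
- trigger_heel (a point): Middle of the lower edge of the feet face (25 mm along the box's +x from its origin, on the bench): the edge it tips over. Pushed level along the box's +x at about 95 mm height, the box tips over this edge, overbalances after about 50 mm of travel at that height, falls by itself and lies reaching about 125 mm beyond the edge. Pushed low it slides.
- trigger_button_top (a point): Centre of the button's outer face, moving with the button: a grey disc 32 mm in diameter in a black housing, on the box's middle line, 35 mm from the end it stands on, 22 mm out from the button face (while the box stands, that is along its -x; once it lies down, upwards, about 76 mm above the bench).
- trigger_button (a joint): Travel of the push button: 0 = out, 0.006 m = fully down. It is sprung: about 5 N pushes it fully down, and it comes back by itself.
- terminal_box: A similar black box on end, same size, loose, with two slim grey terminal posts (12 mm in diameter, 24 mm long, 40 mm apart) on its -x face instead of a button. Origin at the centre of the end it stands on. Leave it.
- jar: Small closed jar, 40 mm in diameter, 60 mm high, standing close beside the trigger box on its +y side (axes 90 to 105 mm apart). Origin under its centre. Leave it.
- tin: Small aluminium tin, 44 mm in diameter, 30 mm high, standing close beside the trigger box on its -y side (axes 90 to 105 mm apart). Origin under its centre. Leave it.
- adapter: Steel coaxial adapter, 22 mm in diameter, 44 mm high, standing beside the terminal box. Origin under its centre. Leave it.
- screwdriver: Blue-handled screwdriver lying on the bench at the robot's right. Leave it.
- tweezers: Steel tweezers, 120 mm long, 6 mm thick, lying on the far part of the bench. Leave it.
- magnifier: Black hand magnifier, lens 68 mm in diameter, handle 80 mm, 10 mm thick, lying on the bench at the robot's left. Leave it.
Not all that is in view belongs to the job. Leave any blue look-alike of the trigger_box alone.

How it is judged:
On the way, in this order (a step that is already met when the one before it is completed fails the run):
1. the trigger box lies flat on its feet, button up, at rest (angle between trigger_box's own x axis and vertical above 3.04 rad and height (world z) of trigger_center below 0.036 m and linear speed of trigger_box below 0.03 m/s), for 0.2 s.
2. its button is pressed down (value of joint trigger_button above 0.0042 m and angle between trigger_box's own x axis and vertical above 3.04 rad), for 0.06 s.
At the end, for the whole second after the job is handed in: The trigger box lies still on its rubber feet (within 6 degrees), button up and sprung back out (under 1.5 mm), the edge it tipped over within 80 mm of where it was, and each other thing within 20 mm of its start (angle between trigger_box's own x axis and vertical above 3.04 rad and height (world z) of trigger_center below 0.036 m and linear speed of trigger_box below 0.02 m/s and value of joint trigger_button below 0.0015 m and distance of trigger_heel from where it was at the start of the episode below 0.08 m and distance of each of terminal_box, jar, tin, adapter, screwdriver, tweezers, magnifier from where it was at the start of the episode below 0.02 m); the robot touches nothing.
It fails at once if the trigger box was picked up (height (world z) of trigger_center above 0.075 m or (angle between trigger_box's own x axis and vertical above 2.9 rad and height (world z) of trigger_center above 0.045 m) or (angle between trigger_box's own z axis and vertical below 0.1 rad and height (world z) of trigger_center above 0.064 m)).
It fails at once if something else was moved more than 20 mm (distance of any of terminal_box, jar, tin, adapter, screwdriver, tweezers, magnifier from where it was at the start of the episode above 0.02 m).
It also fails if it takes over 38 s, if anything falls off the work surface, if the arm or the gripper's body presses on something with over 40 N, if the wrist force passes 120 N, or if a joint passes its speed limit or range.

## Working session

There is one attempt and no reset: what is moved stays moved. The work goes in short steps, Python scripts to look and compute and a shell command to move; the robot and the scene stay as the last step left them, time stands still between calls to the robot, and variables do not carry over. Pictures are saved under pics/ and viewed, at most 10 in all, crops included, and the job is handed in when it is done.

```bash
mkdir -p pics; cat > h.py <<'E'
from cell import *
import numpy as np, cv2
from scipy.spatial.transform import Rotation as R
def und(p,im):
    d=(np.array(p,float)-[im["cx"],im["cy"]])/[im["fx"],im["fy"]]
    u=d.copy()
    for _ in range(20): u=d/(1+im["k1"]*(u@u))
    return u
def ray(p,im):
    Rm=R.from_rotvec(im["rvec"]).as_matrix(); u=und(p,im)
    return -Rm.T@np.array(im["tvec"]), Rm.T@np.array([u[0],u[1],1])
def at_z(p,im,z):
    c,d=ray(p,im); return c+d*(z-c[2])/d[2]
def proj(X,im):
    c=R.from_rotvec(im["rvec"]).as_matrix()@np.array(X,float)+np.array(im["tvec"])
    u=c[:2]/c[2]; u=u*(1+im["k1"]*(u@u)); return u*[im["fx"],im["fy"]]+[im["cx"],im["cy"]]
def save(n,im): cv2.imwrite(f"pics/{n}.png",im["color"][:,:,::-1])
E
python3 - <<'E'
from h import *
o=get_obs(); print({k:np.round(v,3) for k,v in o.items()})
ims={n:get_image(n) for n in("top","side")}
for n,im in ims.items():
    print(n,-R.from_rotvec(im["rvec"]).as_matrix().T@im["tvec"])
    for k in["trigger_box","trigger_button_top","terminal_box","jar","tin","adapter"]:
        for r in regions_of(k,im)[:3]: print(n,k,round(r["confidence"],2),np.round(r["extent"]))
a=np.vstack([ims["top"]["color"],ims["side"]["color"]])
cv2.imwrite("pics/a.png",cv2.resize(ims["top"]["color"],(800,600),interpolation=2)[:,:,::-1])
cv2.imwrite("pics/b.png",cv2.resize(ims["side"]["color"],(800,600),interpolation=2)[:,:,::-1])
E
```

```text
{'t': np.float64(0.0), 'joint_positions': array([-1.371,  0.707, -0.028,  1.485,  0.022,  0.951, -0.076]), 'joint_velocities': array([-0.001,  0.   , -0.001, -0.001,  0.001,  0.001, -0.   ]), 'tau': array([-1.0000e-03, -8.8322e+01,  1.2340e+00, -2.3619e+01,  1.7000e-02,
        6.0000e-03, -0.0000e+00]), 'tcp_pos': array([0.138, 0.558, 0.25 ]), 'eef_rot': array([-3.790e-01, -3.119e+00,  2.000e-03]), 'contact_force': array([-0.341, -0.012,  0.554]), 'torque': array([-0.024,  0.056,  0.036]), 'grasp_force': np.float64(0.0), 'finger_gap': np.float64(0.999)}
top [ 0.52306856 -0.00516116  1.28470091]
top trigger_box 0.9 [168. 189. 205. 214.]
top trigger_box 0.87 [129. 224. 162. 255.]
top terminal_box 0.96 [282. 198. 315. 231.]
top jar 0.49 [153. 190. 165. 205.]
top tin 0.62 [214. 192. 225. 206.]
top adapter 0.38 [302. 185. 308. 190.]
side [0.43070864 0.9831754  0.77884851]
side trigger_box 0.82 [252. 250. 291. 300.]
side trigger_button_top 0.58 [274. 285. 284. 296.]
side trigger_button_top 0.39 [252. 243. 254. 248.]
side terminal_box 0.68 [256. 166. 284. 199.]
side terminal_box 0.48 [215. 328. 276. 362.]
side terminal_box 0.47 [250. 245. 252. 249.]
side jar 0.79 [223. 256. 233. 273.]
```

View pics/a.png

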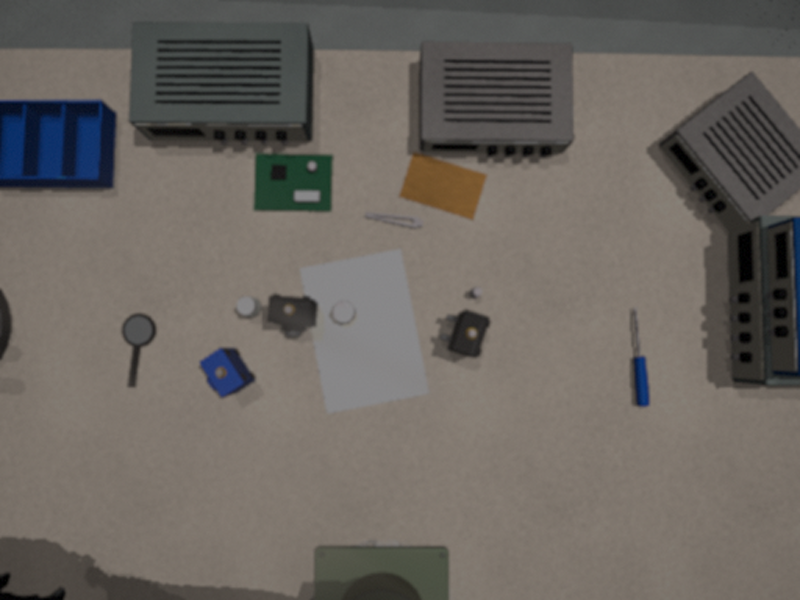

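View pics/b.png

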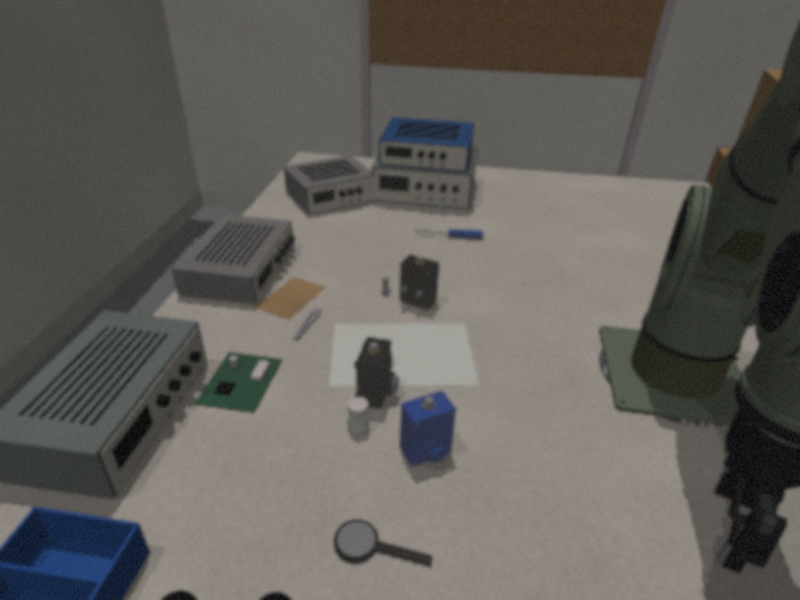

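Top view (800x600 px): black box with button at (290,312), button facing the robot. Jar at (247,307), tin at (343,312). Candidates are the black box (290,312), the blue look-alike (226,372) and the black terminal box with two posts (468,333). I choose (290,312) and will check it in a crop while fitting the pose.

```bash
cat > fit.py <<'E'
from h import *
from scipy.optimize import minimize
ims={n:get_image(n) for n in("top","side")}
def pts(x,y,a,lo=0):
    P=[[sx*.025,sy*.04,z] for sx in(-1,1) for sy in(-1,1) for z in(0,.11)]
    B=[[xx,.018*np.cos(t),.035+.018*np.sin(t)] for xx in(-.025,-.047) for t in np.linspace(0,6.28,13)]
    S=[[.007*np.cos(t),.007*np.sin(t),z] for z in(.11,.124) for t in np.linspace(0,6.28,9)]
    F=R.from_euler("z",a).as_matrix()
    return [np.array(q)@F.T+[x,y,0] for q in(P,B,S)]
def sil(x,y,a,im,s=4):
    m=np.zeros((384*s,512*s),np.uint8)
    for q in pts(x,y,a):
        h=cv2.convexHull(np.array([proj(p,im)*s+s/2 for p in q],np.float32)); cv2.fillConvexPoly(m,np.int32(np.round(h)),1)
    return cv2.resize(m.astype(np.float32),(512,384),interpolation=cv2.INTER_AREA)
M={}
for n,im in ims.items():
    for r in regions_of("trigger_box",im):
        cc=np.array(r["extent"]).reshape(2,2).mean(0)
        c=im["color"][r["mask"]].mean(0)
        print(n,cc,c.round(),round(r["confidence"],2))
        if c[2]<c[0]+25 and n not in M: M[n]=r["mask"]
def cost(v): return sum(1-np.minimum(s:=sil(*v,ims[n]),m).sum()/np.maximum(s,m).sum() for n,m in M.items())
x0=at_z((185,196),ims["top"],.11)[:2]; best=None
for a in np.linspace(-.6,.6,5):
    r=minimize(cost,[*x0,a],method="Nelder-Mead",options=dict(initial_simplex=[[*x0,a],[x0[0]+.015,x0[1],a],[x0[0],x0[1]+.015,a],[*x0,a+.2]],maxiter=80))
    print(a,r.x.round(4),round(r.fun,3))
    if best is None or r.fun<best.fun: best=r
x,y,a=best.x
for k,p,z in(("jar",(247,300),.06),("tin",(343,312),.03),("blue",(222,372),.12)): print(k,at_z(np.array(p)*.64,ims["top"],z).round(3))
out=[]
for n,c in(("top",(185,200)),("side",(245,240))):
    im=ims[n]; col=im["color"].copy()
    w=col[c[1]-36:c[1]+36,c[0]-48:c[0]+48]; b=cv2.resize(w,(400,300),interpolation=cv2.INTER_CUBIC); d=b.copy()
    for q in pts(x,y,a):
        for p in q:
            u=(proj(p,im)-[c[0]-48,c[1]-36]+.5)*400/96; cv2.circle(d,tuple(int(i) for i in u),2,(255,0,0),-1)
    out.append(np.hstack([b,d]))
cv2.imwrite("pics/c.png",np.clip(np.vstack(out)*1.6,0,255).astype(np.uint8)[:,:,::-1])
E
python3 fit.py
```

```text
top [146.15 238.85] [49. 58. 93.] 0.65
top [187.75 202.9 ] [63. 60. 57.] 0.57
side [240.7  240.65] [59. 58. 56.] 0.78
-0.6 [ 0.5958  0.175  -0.0553] 0.186
-0.3 [ 0.5957  0.1757 -0.0525] 0.188
0.0 [ 0.5957  0.175  -0.0568] 0.184
0.29999999999999993 [ 0.5956  0.1757 -0.0572] 0.187
0.6 [ 0.5957  0.1751 -0.0566] 0.186
jar [0.616 0.264 0.06 ]
tin [0.596 0.08  0.03 ]
blue [0.479 0.293 0.12 ]
```

View pics/c.png

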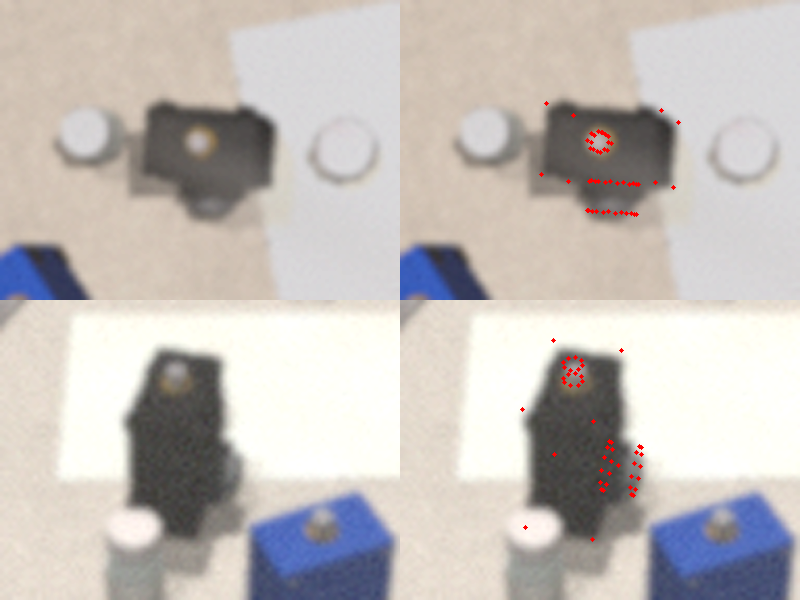

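The crop confirms the choice: a black box with one round button facing the robot (top crop about (208,205)) and a socket on its top end. The fit gives centre (0.596, 0.175) and yaw about -0.06. The tin–jar line gives about -0.1, so I use -0.07. Moving above the approach point with the gripper shut.

```bash
python3 -m pendant '[0.97,-0.947,0,0,0,0.054,1, 0.97,-0.947,0,0,0,0.054,1, 0.97,-0.947,0,0,0,0.054,1, 0.97,-0.947,0,0,0,0.054,1, 0.97,-0.947,0,0,0,0.054,1, 0.97,-0.947,0,0,0,0.054,1, 0.97,-0.947,0,0,0,0.054,1, 0.97,-0.947,0,0,0,0.054,1, 0.97,-0.947,0,0,0,0.054,1, 0.97,-0.947,0,0,0,0.054,1]' 20
```

```text
t: 1.9
tcp_pos: [0.4968, 0.2072, 0.2504]
eef_rot: [0.113, 3.139, 0.0]
contact_force: [1.1, 1.0, 0.2]
finger_gap: -0.005
grasp_force: 0.0
```

```bash
python3 -m pendant '[0.06,-0.065,0,0,0,0,1, 0.06,-0.065,0,0,0,0,1, 0.06,-0.065,-0.05,0,0,0,1]'; python3 - <<'E'
from h import *
im=get_image("wrist"); save("w1",im); o=get_obs(); print(o["tcp_pos"],o["eef_rot"])
for k in["trigger_box","trigger_button_top","jar","tin"]:
    for r in regions_of(k,im)[:2]:
        print(k,round(r["confidence"],2),np.round(r["extent"]))
x,y,a=.596,.175,-.07
F=R.from_euler("z",a).as_matrix()
for p in[(-.025,-.04,.11),(-.025,.04,.11),(.025,.04,.11),(.025,-.04,.11),(0,0,.124)]: print(proj(F@p+[x,y,0],im).round())
E
```

```text
t: 2.2
tcp_pos: [0.5205, 0.1826, 0.2315]
eef_rot: [0.116, 3.137, 0.002]
contact_force: [0.4, -0.1, -0.9]
finger_gap: -0.003
grasp_force: 0.0
[0.51886957 0.1826534  0.22764688] [-1.13981676e-01 -3.13764465e+00  9.61062166e-04]
trigger_box 0.96 [215. 190. 290. 267.]
trigger_box 0.91 [314.  81. 423. 184.]
trigger_button_top 0.69 [244. 191. 266. 203.]
jar 0.93 [306. 207. 345. 250.]
tin 0.91 [166. 210. 202. 244.]
tin 0.27 [  0. 179.  28. 252.]
[215. 236.]
[292. 236.]
[291. 278.]
[217. 278.]
[254. 265.]
```

View pics/w1.png

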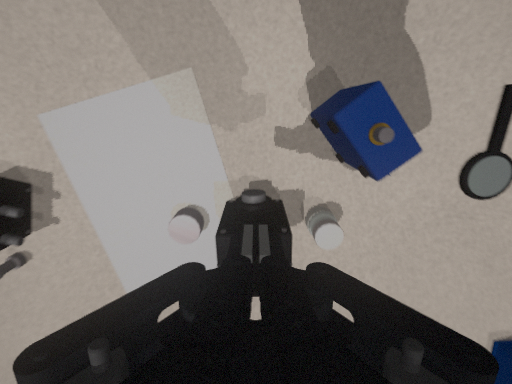

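Wrist view: the shut fingers line up laterally with the box face (columns 215–290, button at (255,197)), square to it and clear of the tin (184,227) and jar (325,230). Descending to tip height of about 91 mm.

```bash
python3 -m pendant '[0,-0.006,-0.1,0,0,0,1, 0,-0.006,-0.2,0,0,0,1, 0,-0.006,-0.295,0,0,0,1, 0,-0.006,-0.295,0,0,0,1, 0,-0.006,-0.295,0,0,0,1]'
```

```text
t: 2.95
tcp_pos: [0.5198, 0.1809, 0.1136]
eef_rot: [0.113, 3.139, 0.0]
contact_force: [-0.0, -0.4, 0.5]
finger_gap: 0.004
grasp_force: 0.0
```

```bash
python3 -m pendant '[0.03,-0.002,0,0,0,0,1, 0.06,-0.004,0,0,0,0,1, 0.075,-0.005,0,0,0,0,1, 0.09,-0.006,0,0,0,0,1, 0.105,-0.007,0,0,0,0,1, 0.12,-0.008,0,0,0,0,1]'
```

```text
t: 3.55
tcp_pos: [0.5677, 0.1775, 0.1128]
eef_rot: [0.113, 3.14, 0.0]
contact_force: [-1.8, 0.5, 2.1]
finger_gap: 0.006
grasp_force: 0.8
```

```bash
python3 -m pendant '[0.015,-0.001,0,0,0,0,1, 0.03,-0.002,0,0,0,0,1, 0.045,-0.003,0,0,0,0,1, 0.06,-0.004,0,0,0,0,1, 0.07,-0.005,0,0,0,0,1]'; python3 - <<'E'
from h import *
im=get_image("side"); w=im["color"][190:280,180:300]; cv2.imwrite("pics/s1.png",cv2.resize(w,(800,600),interpolation=2)[:,:,::-1])
E
```

```text
t: 4.05
tcp_pos: [0.596, 0.1753, 0.1122]
eef_rot: [0.114, 3.139, -0.0]
contact_force: [0.4, 0.3, 0.3]
finger_gap: -0.001
grasp_force: 0.4
```

View pics/s1.png

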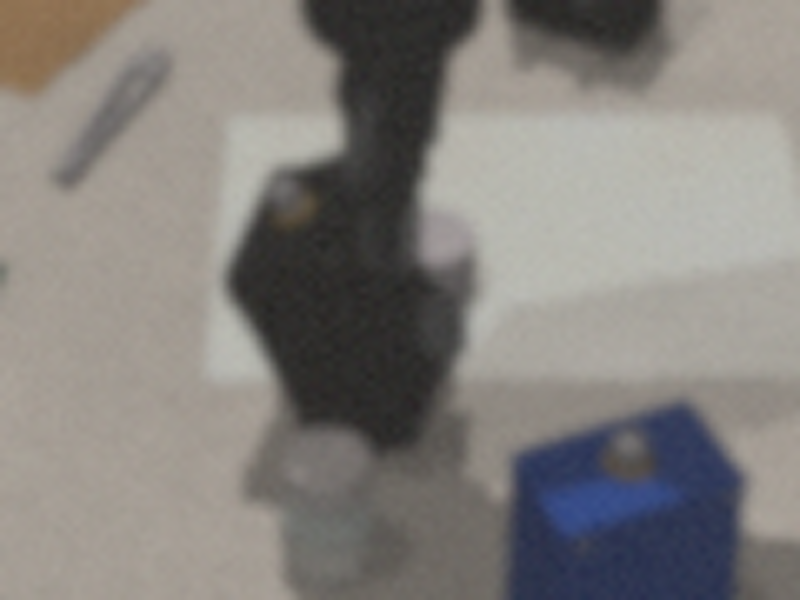

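The box is tipping on its heel, about 20° so far, with the socket at (290,195), and it is not sliding much. Continuing the push.

```bash
python3 -m pendant '[0.015,-0.001,0,0,0,0,1, 0.03,-0.002,0,0,0,0,1, 0.045,-0.003,0,0,0,0,1, 0.05,-0.003,0,0,0,0,1, 0.05,-0.003,0,0,0,0,1, 0.05,-0.003,0,0,0,0,1]'; python3 - <<'E'
from h import *
im=get_image("side"); w=im["color"][190:280,180:300]; cv2.imwrite("pics/s2.png",cv2.resize(w,(800,600),interpolation=2)[:,:,::-1])
E
```

```text
t: 4.7
tcp_pos: [0.6153, 0.1742, 0.1122]
eef_rot: [-0.113, -3.139, 0.0]
contact_force: [-0.3, 0.4, -0.3]
finger_gap: 0.001
grasp_force: 0.0
```

View pics/s2.png

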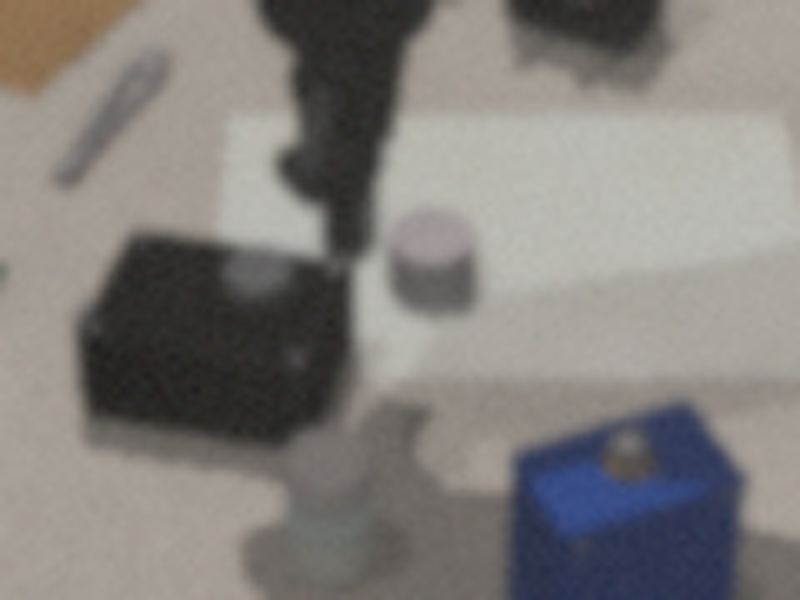

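The box lies flat, button up at about (255,272) in the crop. Raising over it, then measuring the button.

```bash
python3 -m pendant '[0,0,0.1,0,0,0,1, -0.02,0,0.2,0,0,0,1, -0.05,0,0.25,0,0,0,1, -0.05,0,0.25,0,0,0,1, -0.05,0,0.25,0,0,0,1]'; python3 - <<'E'
from h import *
ims={n:get_image(n) for n in("side","wrist","top")}
print(at_z((218.2,230.8),ims["side"],.076).round(4))
for n,im in ims.items():
    for k in("trigger_button_top","jar","tin","trigger_box"):
        for r in regions_of(k,im)[:2]:
            ys,xs=np.nonzero(r["mask"]); p=(xs.mean(),ys.mean())
            print(n,k,round(r["confidence"],2),np.round(r["extent"]),at_z(p,im,{"jar":.06,"tin":.03}.get(k,.076 if "top" in k else .05)).round(4))
w=ims["wrist"]; save("w2",w); print(proj((.656,.17,.076),w))
E
```

```text
t: 5.25
tcp_pos: [0.5954, 0.1742, 0.2124]
eef_rot: [0.113, 3.139, -0.0]
contact_force: [0.7, -0.1, -0.9]
finger_gap: -0.0
grasp_force: 0.0
[0.6541 0.1828 0.076 ]
side trigger_button_top 0.47 [216. 228. 225. 236.] [0.654 0.185 0.076]
side trigger_button_top 0.43 [276. 286. 284. 295.] [0.4527 0.3733 0.076 ]
side jar 0.59 [223. 256. 235. 276.] [0.5973 0.303  0.06  ]
side tin 0.67 [240. 224. 249. 238.] [0.5908 0.1049 0.03  ]
side trigger_box 0.92 [254. 251. 291. 298.] [0.4766 0.3    0.05  ]
side trigger_box 0.64 [194. 228. 234. 258.] [0.6705 0.2004 0.05  ]
wrist jar 0.65 [314. 158. 361. 199.] [0.5986 0.2612 0.06  ]
wrist jar 0.42 [  1. 129.   4. 192.] [ 0.5527 -0.0892  0.06  ]
wrist tin 0.93 [160. 160. 198. 200.] [0.5928 0.0832 0.03  ]
wrist trigger_box 0.89 [222. 191. 292. 264.] [0.639 0.175 0.05 ]
wrist trigger_box 0.8 [323.   0. 461. 103.] [0.4754 0.3138 0.05  ]
top tin 0.59 [214. 192. 225. 206.] [0.5976 0.0779 0.03  ]
top tin 0.48 [ 80. 201.  98. 247.] [0.5363 0.488  0.03  ]
top trigger_box 0.67 [176. 152. 208. 192.] [0.6875 0.1609 0.05  ]
top trigger_box 0.66 [130. 228. 138. 250.] [0.4785 0.3357 0.05  ]
[256.05547569 238.71952124]
```

View pics/w2.png

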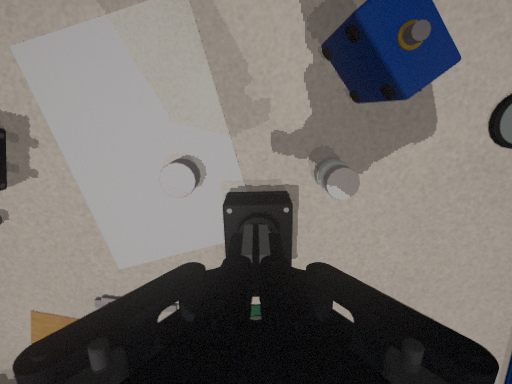

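Wrist view: the box is flat and its near end edge runs from (223,195) to (289,192), with the fingers hiding the button. I'll work out the button from that edge.

```bash
python3 - <<'E'
from h import *
im=get_image("wrist")
A,B=[at_z(p,im,.054) for p in((223,195),(289.5,192))]; print(A.round(4),B.round(4),np.linalg.norm(A-B))
d=(B-A)/np.linalg.norm(B-A); n=np.array([d[1],-d[0],0]); print((A+B)/2+.035*n, n)
print(at_z((257,193.5),im,.054),get_obs()["tcp_pos"])
E
```

```text
[0.611  0.1362 0.054 ] [0.6128 0.2109 0.054 ] 0.07471146258068674
[0.64686934 0.17265623 0.054     ] [ 0.99969539 -0.02468039  0.        ]
[0.61194269 0.17442305 0.054     ] [0.59544832 0.17416761 0.21228958]
```

```bash
python3 -m pendant '[0.1,0,0,0,0,0,1, 0.137,0,-0.08,0,0,0,1, 0.137,0,-0.17,0,0,0,1, 0.137,0,-0.25,0,0,0,1, 0.137,0,-0.26,0,0,0,1, 0.137,0,-0.26,0,0,0,1]'; python3 - <<'E'
from h import *
im=get_image("side"); w=im["color"][190:280,180:300]; cv2.imwrite("pics/s3.png",cv2.resize(w,(800,600),interpolation=2)[:,:,::-1])
E
```

```text
t: 6.65
tcp_pos: [0.6503, 0.1742, 0.1086]
eef_rot: [-0.113, -3.139, 0.0]
contact_force: [0.5, 0.2, 1.8]
finger_gap: 0.002
grasp_force: 0.0
```

View pics/s3.png

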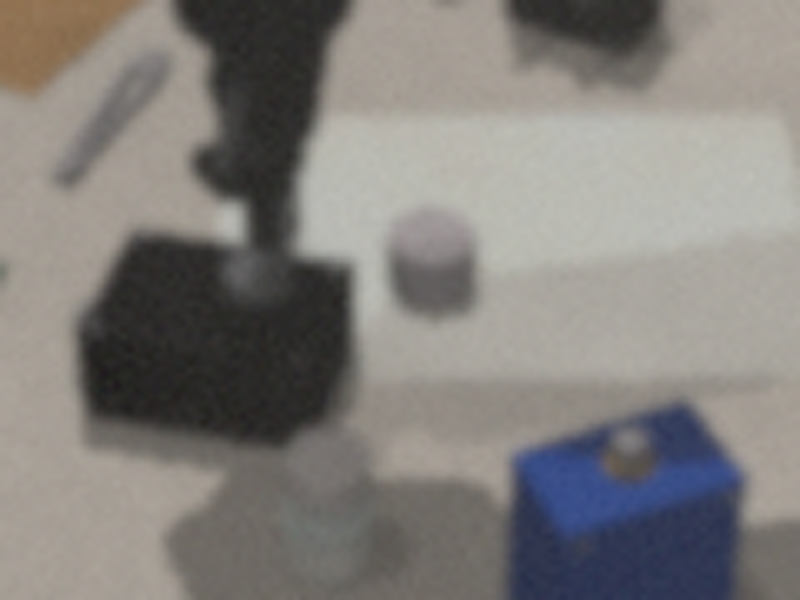

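The fingers hover just above the disc at (255,280), slightly on the heel side. Shifting +3 mm in x and pressing gently.

```bash
python3 -m pendant '[0.008,0,-0.02,0,0,0,1, 0.008,0,-0.03,0,0,0,1, 0.008,0,-0.035,0,0,0,1, 0.008,0,-0.04,0,0,0,1, 0.008,0,-0.04,0,0,0,1]'
```

```text
t: 7.2
tcp_pos: [0.6536, 0.1742, 0.0924]
eef_rot: [0.113, 3.139, 0.0]
contact_force: [-0.5, -0.9, 2.7]
finger_gap: -0.0
grasp_force: 1.4
```

```bash
python3 -m pendant '[0,0,-0.005,0,0,0,1, 0,0,-0.008,0,0,0,1, 0,0,-0.008,0,0,0,1]'
```

```text
t: 7.5
tcp_pos: [0.6536, 0.1741, 0.0892]
eef_rot: [0.113, 3.139, -0.0]
contact_force: [0.8, -1.5, 5.5]
finger_gap: 0.001
grasp_force: 2.4
```

```bash
python3 -m pendant '[0,0,-0.003,0,0,0,1, 0,0,-0.006,0,0,0,1, 0,0,-0.006,0,0,0,1]'
```

```text
t: 7.8
tcp_pos: [0.6537, 0.1743, 0.0886]
eef_rot: [0.114, 3.138, 0.0]
contact_force: [-8.9, -3.0, 29.7]
finger_gap: 0.003
grasp_force: 15.1
```

Hard stop reached at 30 N, so the button is fully down. Retracting.

```bash
python3 -m pendant '[0,0,0.01,0,0,0,1, 0,0,0.03,0,0,0,1, 0,0,0.1,0,0,0,1, -0.1,0,0.2,0,0,0,1, -0.2,0,0.3,0,0,0,1, -0.3,0,0.35,0,0,0,1, -0.3,0,0.35,0,0,0,1, -0.3,0,0.35,0,0,0,1]'; python3 - <<'E'
from h import *
a=get_image("side"); b=get_image("wrist")
cv2.imwrite("pics/f.png",np.hstack([cv2.resize(a["color"][190:280,180:300],(400,300)),cv2.resize(b["color"],(400,300))])[:,:,::-1])
E
```

```text
t: 8.6
tcp_pos: [0.5331, 0.1745, 0.2279]
eef_rot: [0.112, 3.138, 0.001]
contact_force: [0.4, -0.2, -0.3]
finger_gap: -0.001
grasp_force: 0.0
```

View pics/f.png

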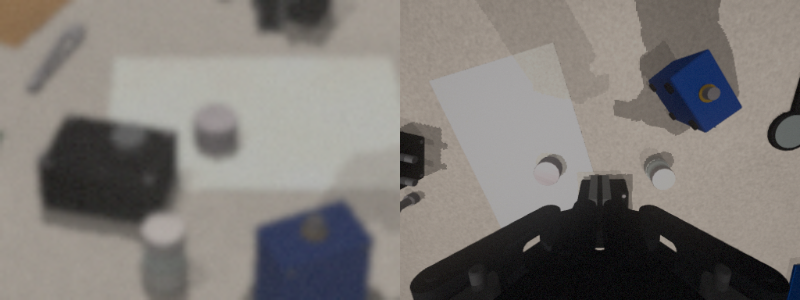

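The box lies flat with the button out at (128,135); the jar and tin are in place and the gripper is clear.

```bash
python3 -c "
from cell import *
print(close_job())"
```

```text
the job is handed in; nothing more can be done
None
```

The trigger box was tipped onto its feet, its button pressed to the stop (about 30 N) and seen out again, the jar and tin looked unmoved, and the job was handed in at about 9 s; no verdict was returned.

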